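Find and release the latched machine key

ROBOT

A 6-joint arm with a two-finger parallel gripper is mounted at the origin on the work surface. World frame = base frame: x ahead of the robot, y to its left, z up, the work surface at z = 0. Lengths are in mm, angles in rad, forces in N, time in s.
With the tool pointing down it reaches from about 400 to 825 mm from the base axis. Payload 7 kg.
Tool frame: the origin (TCP) lies midway between the tips of the shut fingers; the grasp point (between the pads) lies 19 mm behind it (bot.pinch_z is the distance from the TCP to the grasp point, in mm); z points along the fingers, y is the direction in which the jaws open and shut (so a half turn about z gives the same grasp; the last joint's range is limited). The gripper opens to 85 mm and grips with 20 to 120 N. Pads are 22 mm wide; open, the fingers measure 114 mm over their backs; the gripper's body (76 mm by 85 mm) begins 54 mm behind the grasp point. The pads swing forward as they close: fully open they stand 13 mm farther back than shut.
Start: joints at [-0.846, 0.359, 0.012, 0, -1.224, -0.288], TCP at [285.525, -611.613, 231.302] pointing down, gripper open.
Joint ranges: [-3.07, 3.07], [-1.43, 2.12], [-1.02, 1.25], [-3.03, 1.67], [-3.05, -0], [-3.03, 3.03]. Speed limits (rad/s): [2.39, 2.39, 3.01, 3.14, 3.14, 3.14].

INTERFACE

Orientations are given as [roll, pitch, yaw] about the fixed x, y, z axes, in that order (R = Rz(yaw) Ry(pitch) Rx(roll)).
In Python, from station import bot, optics, finder gives the robot as it stands. The module is installed in compiled form; this text tells all that it offers.
- The arm moves only by the tool arm_command, never from a script. Its argument "deltas" is a list of rows, each an object of numbers: "x", "y", "z": the shift along the world's x, y, z in units of 100 mm (1.0 is 100 mm); "ax", "ay", "az": the turn, a rotation vector about the world's x, y, z in units of 180 degrees (1.0 is 180 degrees). A call has 1 to 5 rows; each row is the pose to reach, as a shift and turn from the pose measured when the call began, turning the shorter way round; what a row does not reach only later rows make up. A row lasts 1/10 s, in which the tool goes at most 50 mm and 8.59 degrees, less where a joint would pass 70% of its speed; a pose out of reach is approached as far as the arm can. A call with a number of a shift or a turn outside -1 to 1 is refused whole. A call with a gripper value outside its range is refused whole. "gripper" is the closure, from -1 (fully open) to 1 (shut), set as the call begins (left out, the last holds). The fingers move at their own pace and stop on an object; the grip force is fixed at half the most. Time passes only in rows, so rows that repeat a pose let the fingers close. It gives the time, the measured TCP pose, the force and the opening at its end, in the units of the state.
- bot.state(): the state, without advancing time (a new reading comes with each control period).
- optics.read_camera(name): name is "scene" or "top" or "wrist"; returns (picture, depth): 480x640x3 uint8, red, green, blue; 480x640 float32, mm along the optical axis (not along the pixel's ray), 0 where there is no reading.
- optics.get_calibration(name): a dict with "camera_matrix" (3x3 intrinsics, pixels), "R" (3x3) and "t" (3): a world point X has camera coordinates R X + t. Camera axes: x right, y down, z forward; pixel columns grow to the right and rows downward; lengths in mm; the calibration is good to about 2 mm. A picture is of the moment at which its call begins: read the wrist's pose just before it. get_calibration takes no time and is no camera call; for the wrist camera it gives the pose at the moment of the call.
- bot.hand_in(): hands the job in, once; it reports no verdict.
Trained networks look in the newest picture that a camera, given by its name, has taken for a name from the list of things; names that differ only in an ending like _2 or _b are one class to them, and where a whole thing is asked for, a point or a joint stands for the part that bears it (a point fixed in the world has none). Each returns a list of dicts, best first, with "conf" (0 to 1); they miss things now and then, are a little off and sometimes report something else, mostly with a low value. They report only what shows in the picture. A call takes as long as a camera call.
- finder.search_frame(thing, camera): "location" ([x, y, z] in mm, in world coordinates, good to about 4 mm: the middle of the surface that is visible of it).
- finder.regions_of(thing, camera): "pixels" (480x640 bool, what is visible of it).
The state is a dict: "time": time; "q": joint angles; "joint_velocities": joint speeds; "joint_efforts": joint torques, N m; "position": TCP position; "tcp_rot": TCP orientation; "contact_force": force on the tool from outside, world axes, zero at the start; "moment": the same for the moment, N m; "opening": finger opening in mm.
Only numpy, scipy, OpenCV 4.12 (cv2) and the standard library are available. Lean on these libraries where they do the work, as an engineer would, in place of code of your own. Each camera call takes 0.05 s, during which the arm holds its last target.

TASK

One of the four ivory machine keys on the grey switch box has been left latched down, so its machine is still on. Go along the row from left to right as seen from the robot, tapping each key lightly with the fingertips to feel which one it is and leaving every key as it was; then press the latched key home and let go, so that it springs up level with the others. Switch none of the other keys on, and do not lift or shift anything on the bench.

Things in the scene. Friction and masses are not known exactly. Their poses are not given: they have to be found in the camera images.
- switch_box: grey switch box bolted to the bench, 130 (x) x 262 (y, from +107 to -155) mm; flat top 60, black key bezel 63 mm above the bench. Origin on the bench, 12 mm to the rear of the key row's middle; x away from the robot's side, y left along the key row, z up. Fixed yellow plate and red isolator handle, not part of the job, up to 86 mm high at y = -128 mm (right end)
- key_1: leftmost of four identical ivory push keys, seen from the robot (left is +y), at x -12, y +72 mm of the switch box; cap 36 (x) x 32 (y) mm. Origin: middle of the cap's top face. Pushes straight down. Top face above the bench: up (off) 76 mm; latched (on) 71 mm, 5 mm lower; pressed home on its stop 67.5 mm
- key_2: second from left of four identical ivory push keys, seen from the robot (left is +y), at x -12, y +24 mm of the switch box; cap 36 (x) x 32 (y) mm. Origin: middle of the cap's top face. An up key gives from about 2 N on (4.4 N at 4 mm down, 7 N at the stop) and springs back. Pushing it over 4 mm down while another is latched counts as switching it on
- key_3: third from left of four identical ivory push keys, seen from the robot (left is +y), at x -12, y -24 mm of the switch box; cap 36 (x) x 32 (y) mm. Origin: middle of the cap's top face. A latched key does not move under less than about 4.5 N; pushed to its stop (3.5 mm further, about 7 N), kept there a moment (0.3 s) and let go, it springs up
- key_4: rightmost of four identical ivory push keys, seen from the robot (left is +y), at x -12, y -72 mm of the switch box; cap 36 (x) x 32 (y) mm. Origin: middle of the cap's top face. The right-hand key cap stands 15 mm from the yellow isolator plate
- pencil: flat red carpenter's pencil, 150 x 12 x 8 mm, lying on the rear deck of the switch box, about 58 mm behind the middle of the key row. Origin at the underside, about the middle
- chisel: bench chisel, 250 x 28 x 26 mm, lying on the bench along the robot's side of the switch box. Origin at the underside, about the middle (front end of the handle)
- sanding_block: cork sanding block, 112 x 66 x 35 mm, flat on the bench beyond the left end of the switch box. Origin at the underside, about the middle
- mallet: wooden joiner's mallet, head 140 x 105 x 66 mm, handle 235 mm, lying on its side at the left. Origin at the underside, about the middle of the head
- glue_bottle: white glue bottle with orange cap, diameter 60, 165 mm high, standing at the right. Origin at the underside, about the middle
- try_square: try square, dark 125 mm stock 18 mm thick and thin steel blade, lying flat beyond the switch box. Origin at the underside, about the middle of the stock
- dovetail_sample: pale board 100 x 150 x 18 mm with dovetails, lying flat beyond the switch box. Origin at the underside, about the middle
- safety_glasses: clear safety glasses, about 150 x 130 x 48 mm, on the bench at the right. Origin at the underside, about the middle

How it is judged (in metres and radians):
On the way, in this order (a step that is already met when the one before it is completed fails the run):
1. key_1 (leftmost) has been tapped by the fingers (contact force between the fingers and key_1 above 0.4 N), for 0.03 s.
2. key_2 (second from left) has been tapped by the fingers (contact force between the fingers and key_2 above 0.4 N), for 0.03 s.
3. key_3 (third from left) has been tapped by the fingers (contact force between the fingers and key_3 above 0.4 N), for 0.03 s.
4. key_4 (rightmost) has been tapped by the fingers (contact force between the fingers and key_4 above 0.4 N), for 0.03 s.
5. the latched key has been pressed and let go: all four keys are up (z of each of key_1, key_2, key_3, key_4 in the frame of switch_box above 0.074 m), for 0.2 s.
At the end, for the whole second after the job is handed in: All four keys stand up (each within 2 mm of its upper position) and every loose thing on the bench is within 20 mm of where it lay (all of step 5 and distance of each of pencil, chisel, sanding_block, mallet, glue_bottle, try_square, dovetail_sample, safety_glasses from where it was at the start of the episode below 0.02 m); the robot touches nothing.
It fails at once if a second key is down (pushed more than 4.2 mm) while another is down (z of each of key_2, key_1 in the frame of switch_box below 0.0718 m or z of each of key_3, key_1 in the frame of switch_box below 0.0718 m or z of each of key_3, key_2 in the frame of switch_box below 0.0718 m or z of each of key_4, key_1 in the frame of switch_box below 0.0718 m or z of each of key_4, key_2 in the frame of switch_box below 0.0718 m or z of each of key_4, key_3 in the frame of switch_box below 0.0718 m).
It fails at once if a loose thing on the bench is lifted, carried or pushed by more than 20 mm (distance of any of pencil, chisel, sanding_block, mallet, glue_bottle, try_square, dovetail_sample, safety_glasses from where it was at the start of the episode above 0.02 m).
It also fails if it takes over 51 s, if anything falls off the work surface, if the arm or the gripper's body presses on something with over 40 N, if the wrist force passes 120 N, or if a joint passes its speed limit or range.

## Working session

There is one attempt and no reset: what is moved stays moved. The work goes in short steps, Python scripts to look and compute and a tool call to move; the robot and the scene stay as the last step left them, time stands still between calls to the robot, and variables do not carry over. Pictures are saved under pics/ and viewed, and the job is handed in when it is done.

Besides the shell and the picture viewer there is one more tool, called as a command line: name --argument value ..., lists and objects as JSON in quotes. arm_command: Moves the arm, as the interface text tells. Its arguments: {"type":"object","properties":{"deltas":{"type":"array","items":{"type":"object","properties":{"x":{"type":"number","minimum":-1,"maximum":1},"y":{"type":"number","minimum":-1,"maximum":1},"z":{"type":"number","minimum":-1,"maximum":1},"ax":{"type":"number","minimum":-1,"maximum":1},"ay":{"type":"number","minimum":-1,"maximum":1},"az":{"type":"number","minimum":-1,"maximum":1}}}},"gripper":{"type":"number"}},"required":["deltas"]}

```bash
mkdir -p pics; python3 - <<'E'
from station import bot, optics, finder
import cv2,numpy as np
s=bot.state();print({k:np.round(v,3) for k,v in s.items()})
for n in("scene","top"):
    p,d=optics.read_camera(n);cv2.imwrite(f"pics/{n}0.png",p[:,:,::-1]);np.savez(f"{n}0.npz",p=p,d=d,**optics.get_calibration(n))
    for t in("switch_box","key_1"):
        print(n,t,[(np.round(r["location"],1),round(r["conf"],2)) for r in finder.search_frame(t,n)])
E
```

```text
{'time': np.float64(0.0), 'q': array([-0.846,  0.359,  0.011, -0.   , -1.224, -0.288]), 'joint_velocities': array([ 0.002, -0.   , -0.001, -0.001,  0.001, -0.001]), 'joint_efforts': array([-2.0000e-03, -5.8333e+01,  2.9341e+01,  6.9370e+00, -6.0000e-03,
        0.0000e+00]), 'position': array([ 285.31 , -611.186,  230.376]), 'tcp_rot': array([ 3.14 , -0.   , -2.705]), 'contact_force': array([-0.104, -0.923, -0.428]), 'moment': array([-0.027,  0.006,  0.029]), 'opening': np.float64(85.628)}
scene switch_box [(array([550.3,  52.9,  63.5]), 0.92), (array([437.9,  96.2,  22.3]), 0.42)]
scene key_1 [(array([505.2,   3.1,  79.9]), 0.64), (array([557.4, 136.6,  71.6]), 0.54), (array([524.6,  46. ,  78.6]), 0.48), (array([608.2, 479.6,  67.7]), 0.28)]
top switch_box [(array([523.8,  36. ,  59.3]), 0.78)]
top key_1 [(array([520.4,  47.6,  78.8]), 0.62)]
```

View pics/scene0.png

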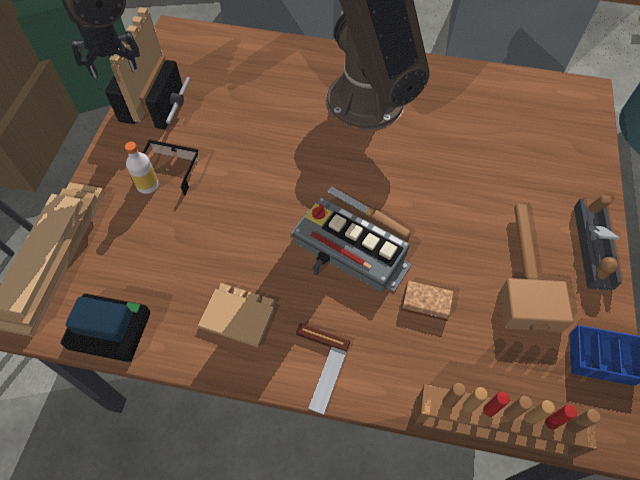

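View pics/top0.png

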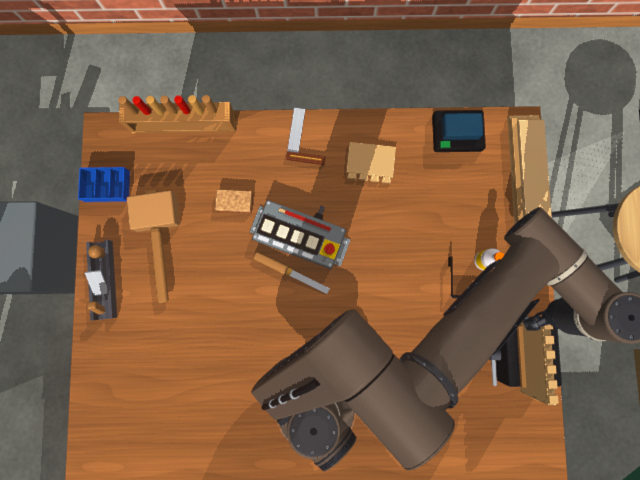

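The scene picture shows the box rotated, with keys near (337,222), (354,232), (371,242) and (388,250), and the isolator near (318,212). In the top picture the keys are near (268,226) to (312,242), and leftmost is at larger y. Next I'll measure the key positions.

```bash
python3 - <<'E'
import cv2,numpy as np
for n,(x0,x1,y0,y1) in dict(scene=(320,405,205,265),top=(255,325,215,255)).items():
    f=np.load(n+"0.npz");p,d=f["p"],f["d"];K,R,t=f["camera_matrix"],f["R"],f["t"]
    hsv=cv2.cvtColor(p,cv2.COLOR_RGB2HSV)
    m=((hsv[...,2]>185)&(hsv[...,1]<70)).astype(np.uint8)
    m2=np.zeros_like(m);m2[y0:y1,x0:x1]=m[y0:y1,x0:x1]
    c,l,st,ce=cv2.connectedComponentsWithStats(m2)
    print(n,"cam",-R.T@t)
    for i in range(1,c):
        if st[i,4]<25: continue
        yy,xx=np.where(l==i);z=d[yy,xx];ok=z>0
        P=np.linalg.inv(K)@np.vstack([xx,yy,np.ones(len(xx))])*z
        W=(R.T@(P-t[:,None]))[:,ok]
        hi=W[2]>66
        print(ce[i].round(1),st[i,4],"med",np.median(W,1).round(1),"mean hi",W[:,hi].mean(1).round(1), "p80 z",np.percentile(W[2],[20,80]).round(1))
    cv2.imwrite(f"pics/{n}crop.png",cv2.resize(p[y0-30:y1+30,x0-40:x1+40,::-1],None,fx=4,fy=4,interpolation=cv2.INTER_CUBIC))
E
```

```text
scene cam [1223.44749104  100.36670259 1209.41386717]
[364.4 222.9] 33 med [482.5  70.3  62.8] mean hi [nan nan nan] p80 z [60.3 64. ]
[355.5 231.3] 91 med [519.3  53.2  77.2] mean hi [520.1  53.2  76.9] p80 z [75.2 78.8]
[378.4 230.3] 62 med [496.3 107.2  61.5] mean hi [nan nan nan] p80 z [59.5 63.6]
[370.4 240.5] 148 med [535.6  92.7  72.1] mean hi [535.5  92.9  72.1] p80 z [70.  73.8]
[395.3 239.4] 62 med [515.4 152.   62.8] mean hi [515.9 148.9  66.5] p80 z [60.5 64.6]
[387.8 248.7] 154 med [553.1 137.6  77.5] mean hi [553.3 137.5  77.6] p80 z [75.4 79.3]
top cam [ 326.14533839  -37.12248306 1701.00416763]
[267.6 225.7] 115 med [552.6 136.5  74.4] mean hi [553.7 137.4  74.8] p80 z [71.3 78.2]
[282.3 231.2] 112 med [536.   93.7  70.1] mean hi [536.2  92.8  70.7] p80 z [67.  73.1]
[295.3 236.1] 73 med [520.   54.2  74.6] mean hi [520.   53.3  74.6] p80 z [70.6 77.7]
[262.9 238.4] 45 med [517.  153.3  59.9] mean hi [517.9 152.   68.4] p80 z [56.3 62.5]
[277.8 244. ] 46 med [498.4 107.1  60. ] mean hi [497.4 111.5  68.1] p80 z [57.2 61.8]
[290.  248.5] 28 med [483.6  70.6  59.5] mean hi [484.5  67.1  68.4] p80 z [56.6 62.5]<stdin>:15: RuntimeWarning: Mean of empty slice.
  ret = um.true_divide(
```

```bash
ls pics
```

```text
scene0.png
scenecrop.png
top0.png
topcrop.png
```

Both cameras agree: key_1 is at about (553,137), the pitch is 48 mm along (-0.365,-0.931), and key_2 looks about 5 mm low. I'll move over, closing the fingers and turning the jaws across the row.

arm_command --deltas '[{"x":0.08,"y":0.24,"az":0.008},{"x":0.17,"y":0.47,"az":0.016},{"x":0.25,"y":0.7,"az":0.024},{"x":0.34,"y":0.94,"az":0.032}]' --gripper 1

```text
invalid input at $.deltas[0]: expected keys x, y, z, ax, ay, az
```

arm_command --deltas '[{"x":0.08,"y":0.24,"z":0,"ax":0,"ay":0,"az":0.008},{"x":0.17,"y":0.47,"z":0,"ax":0,"ay":0,"az":0.016},{"x":0.25,"y":0.7,"z":0,"ax":0,"ay":0,"az":0.024},{"x":0.34,"y":0.94,"z":0,"ax":0,"ay":0,"az":0.032}]' --gripper 1

```text
time: 0.7
position: [319.5, -516.6, 230.8]
tcp_rot: [3.141, -0.0, -2.604]
contact_force: [1.0, -0.1, 0.1]
opening: 28.2
```

arm_command --deltas '[{"x":0.08,"y":0.24,"z":0,"ax":0,"ay":0,"az":0.008},{"x":0.17,"y":0.47,"z":0,"ax":0,"ay":0,"az":0.016},{"x":0.25,"y":0.7,"z":0,"ax":0,"ay":0,"az":0.024},{"x":0.34,"y":0.94,"z":0,"ax":0,"ay":0,"az":0.032}]'

```text
time: 1.1
position: [353.7, -421.7, 230.9]
tcp_rot: [3.141, -0.0, -2.502]
contact_force: [1.1, 0.2, 1.0]
opening: 0.1
```

arm_command --deltas '[{"x":0.08,"y":0.24,"z":0,"ax":0,"ay":0,"az":0.008},{"x":0.17,"y":0.47,"z":0,"ax":0,"ay":0,"az":0.016},{"x":0.25,"y":0.7,"z":0,"ax":0,"ay":0,"az":0.024},{"x":0.34,"y":0.94,"z":0,"ax":0,"ay":0,"az":0.032}]'

```text
time: 1.5
position: [387.9, -326.8, 231.1]
tcp_rot: [3.141, 0.0, -2.401]
contact_force: [0.3, 0.6, -0.2]
opening: 0.3
```

arm_command --deltas '[{"x":0.08,"y":0.24,"z":0,"ax":0,"ay":0,"az":0.008},{"x":0.17,"y":0.47,"z":0,"ax":0,"ay":0,"az":0.016},{"x":0.25,"y":0.7,"z":0,"ax":0,"ay":0,"az":0.024},{"x":0.34,"y":0.94,"z":0,"ax":0,"ay":0,"az":0.032}]'

```text
time: 1.9
position: [422.0, -231.8, 231.2]
tcp_rot: [-3.142, 0.0, -2.299]
contact_force: [-0.2, -0.3, 0.9]
opening: -0.3
```

arm_command --deltas '[{"x":0.08,"y":0.24,"z":0,"ax":0,"ay":0,"az":0.008},{"x":0.17,"y":0.47,"z":0,"ax":0,"ay":0,"az":0.016},{"x":0.25,"y":0.7,"z":0,"ax":0,"ay":0,"az":0.024},{"x":0.34,"y":0.94,"z":0,"ax":0,"ay":0,"az":0.032}]'

```text
time: 2.3
position: [456.2, -136.8, 231.4]
tcp_rot: [-3.141, 0.001, -2.198]
contact_force: [0.3, -0.1, -1.1]
opening: 0.1
```

arm_command --deltas '[{"x":0.05,"y":0.3,"z":0,"ax":0,"ay":0,"az":0.013},{"x":0.1,"y":0.6,"z":0,"ax":0,"ay":0,"az":0.026},{"x":0.15,"y":0.9,"z":0,"ax":0,"ay":0,"az":0.04},{"x":0.15,"y":0.9,"z":0,"ax":0,"ay":0,"az":0.04}]'

```text
time: 2.7
position: [471.8, -44.4, 231.6]
tcp_rot: [-3.141, 0.002, -2.068]
contact_force: [0.3, -0.5, -0.3]
opening: -0.1
```

arm_command --deltas '[{"x":0.12,"y":0.3,"z":0,"ax":0,"ay":0,"az":0.013},{"x":0.24,"y":0.6,"z":0,"ax":0,"ay":0,"az":0.026},{"x":0.4,"y":0.95,"z":0,"ax":0,"ay":0,"az":0.04},{"x":0.4,"y":0.95,"z":0,"ax":0,"ay":0,"az":0.04}]'

```text
time: 3.1
position: [513.4, 53.2, 231.5]
tcp_rot: [-3.14, 0.002, -1.939]
contact_force: [-0.2, -0.0, 0.9]
opening: -0.2
```

```bash
python3 - <<'E'
from station import bot, optics, finder
import cv2,numpy as np
s=bot.state();print(s["time"],s["position"],s["tcp_rot"])
n="wrist";c=optics.get_calibration(n)
p,d=optics.read_camera(n);cv2.imwrite(f"pics/{n}1.png",p[:,:,::-1]);np.savez(f"{n}1.npz",p=p,d=d,**c)
for r in finder.regions_of("key_1",n):
    m=r["pixels"]&(d>0);yy,xx=np.where(m);z=d[yy,xx]
    W=c["R"].T@(np.linalg.inv(c["camera_matrix"])@np.vstack([xx,yy,np.ones(len(xx))])*z-c["t"][:,None])
    print(round(r["conf"],2),len(xx),xx.mean().round(),yy.mean().round(),np.median(W,1).round(1))
E
```

```text
3.1 [513.36918096  53.17686335 231.46471889] [-3.14029672e+00  1.78472310e-03 -1.93890389e+00]
0.96 1566 314.0 160.0 [500.8   3.5  76.8]
0.94 1398 313.0 214.0 [518.2  47.2  76.8]
0.86 1219 314.0 261.0 [535.3  91.1  71.7]
```

View pics/wrist1.png

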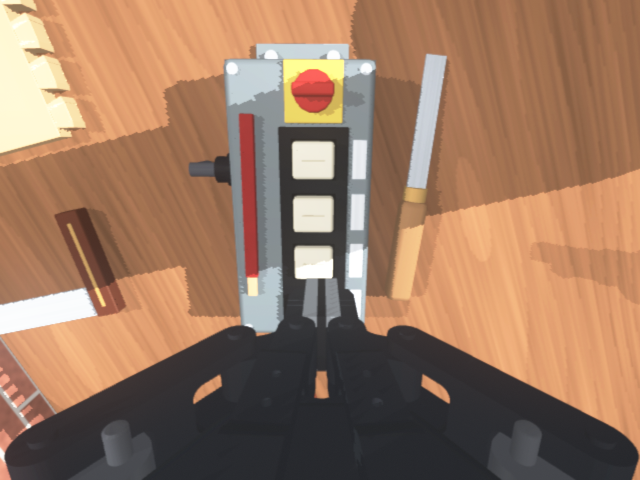

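The wrist picture shows key 4 at (313,160), key 3 at (313,214) and key 2 at (314,261), with key 2 about 5 mm lower. Positions agree with the earlier fit, and key_1 is at about (553,136.6).

arm_command --deltas '[{"x":0.14,"y":0.28,"z":-0.2,"ax":0,"ay":0,"az":0},{"x":0.27,"y":0.56,"z":-0.4,"ax":0,"ay":0,"az":0},{"x":0.397,"y":0.834,"z":-0.65,"ax":0,"ay":0,"az":0},{"x":0.397,"y":0.834,"z":-0.9,"ax":0,"ay":0,"az":0},{"x":0.397,"y":0.834,"z":-0.9,"ax":0,"ay":0,"az":0}]'

```text
time: 3.7
position: [549.2, 132.7, 137.9]
tcp_rot: [3.137, -0.004, -1.943]
contact_force: [0.5, -0.1, -0.5]
opening: 0.5
```

arm_command --deltas '[{"x":0,"y":0,"z":-0.2,"ax":0,"ay":0,"az":0},{"x":0,"y":0,"z":-0.4,"ax":0,"ay":0,"az":0},{"x":0,"y":0,"z":-0.54,"ax":0,"ay":0,"az":0},{"x":0,"y":0,"z":-0.54,"ax":0,"ay":0,"az":0}]'

```text
time: 4.1
position: [548.3, 131.2, 83.6]
tcp_rot: [3.136, -0.006, -1.944]
contact_force: [-0.4, -0.3, 0.4]
opening: 0.2
```

arm_command --deltas '[{"x":0.047,"y":0.054,"z":-0.03,"ax":0,"ay":0,"az":0},{"x":0.047,"y":0.054,"z":-0.03,"ax":0,"ay":0,"az":0},{"x":0.047,"y":0.054,"z":-0.03,"ax":0,"ay":0,"az":0}]'

```text
time: 4.4
position: [553.7, 136.8, 81.6]
tcp_rot: [3.137, -0.004, -1.945]
contact_force: [0.1, -0.0, 0.1]
opening: 0.3
```

arm_command --deltas '[{"x":0,"y":0,"z":-0.03,"ax":0,"ay":0,"az":0},{"x":0,"y":0,"z":-0.03,"ax":0,"ay":0,"az":0}]'

```text
time: 4.6
position: [553.7, 136.8, 78.7]
tcp_rot: [3.137, -0.004, -1.944]
contact_force: [2.0, -0.0, 0.2]
opening: -0.1
```

arm_command --deltas '[{"x":0,"y":0,"z":-0.01,"ax":0,"ay":0,"az":0},{"x":0,"y":0,"z":-0.01,"ax":0,"ay":0,"az":0}]'

```text
time: 4.8
position: [553.5, 136.8, 77.6]
tcp_rot: [3.137, -0.004, -1.944]
contact_force: [-0.2, -0.4, -0.8]
opening: 0.0
```

arm_command --deltas '[{"x":0,"y":0,"z":-0.01,"ax":0,"ay":0,"az":0},{"x":0,"y":0,"z":-0.01,"ax":0,"ay":0,"az":0}]'

```text
time: 5.0
position: [553.4, 136.7, 76.5]
tcp_rot: [3.137, -0.005, -1.944]
contact_force: [0.7, -1.1, -0.1]
opening: 0.1
```

arm_command --deltas '[{"x":0,"y":0,"z":-0.01,"ax":0,"ay":0,"az":0},{"x":0,"y":0,"z":-0.01,"ax":0,"ay":0,"az":0}]'

```text
time: 5.2
position: [553.6, 136.8, 75.6]
tcp_rot: [3.137, -0.004, -1.944]
contact_force: [-0.6, 0.6, 1.9]
opening: -0.3
```

arm_command --deltas '[{"x":0,"y":0,"z":-0.01,"ax":0,"ay":0,"az":0},{"x":0,"y":0,"z":-0.01,"ax":0,"ay":0,"az":0}]'

```text
time: 5.4
position: [553.6, 136.7, 74.6]
tcp_rot: [3.137, -0.004, -1.944]
contact_force: [-0.8, -0.3, 3.3]
opening: 0.1
```

```bash
python3 - <<'E'
from station import bot
s=bot.state();print(s["position"],s["contact_force"],s["moment"])
E
```

```text
[553.57038108 136.72566269  74.60010644] [-0.79755191 -0.34909747  3.30492437] [-0.01393816  0.27525857 -0.06860177]
```

Key_1 tapped: the force rose to 3.3 N over about 1.5 mm of springy give, so it is an up key. Next is key_2.

arm_command --deltas '[{"x":0,"y":0,"z":0.08,"ax":0,"ay":0,"az":0},{"x":0,"y":0,"z":0.12,"ax":0,"ay":0,"az":0},{"x":-0.09,"y":-0.224,"z":0.12,"ax":0,"ay":0,"az":0},{"x":-0.18,"y":-0.447,"z":0.12,"ax":0,"ay":0,"az":0},{"x":-0.18,"y":-0.447,"z":0.12,"ax":0,"ay":0,"az":0}]'

```text
time: 5.9
position: [533.6, 89.4, 86.6]
tcp_rot: [3.136, -0.005, -1.946]
contact_force: [0.1, -0.7, 1.1]
opening: -0.4
```

arm_command --deltas '[{"x":0,"y":0,"z":-0.06,"ax":0,"ay":0,"az":0},{"x":0,"y":0,"z":-0.09,"ax":0,"ay":0,"az":0},{"x":0,"y":0,"z":-0.09,"ax":0,"ay":0,"az":0}]'

```text
time: 6.2
position: [533.4, 89.4, 77.0]
tcp_rot: [3.135, -0.006, -1.946]
contact_force: [0.2, -0.7, -0.0]
opening: -0.2
```

arm_command --deltas '[{"x":0.02,"y":0.025,"z":-0.02,"ax":0,"ay":0,"az":0},{"x":0.02,"y":0.025,"z":-0.02,"ax":0,"ay":0,"az":0}]'

```text
time: 6.4
position: [535.7, 92.3, 74.5]
tcp_rot: [3.135, -0.006, -1.946]
contact_force: [0.6, -0.5, -0.6]
opening: -0.2
```

arm_command --deltas '[{"x":0,"y":0,"z":-0.02,"ax":0,"ay":0,"az":0},{"x":0,"y":0,"z":-0.02,"ax":0,"ay":0,"az":0}]'

```text
time: 6.6
position: [535.5, 92.5, 72.1]
tcp_rot: [3.134, -0.007, -1.946]
contact_force: [0.7, -0.5, -0.6]
opening: -0.0
```

Nothing at 72 mm, so key_2 is lower, as seen. I'll go gently, because a latched key is stiff.

arm_command --deltas '[{"x":0,"y":0,"z":-0.007,"ax":0,"ay":0,"az":0},{"x":0,"y":0,"z":-0.007,"ax":0,"ay":0,"az":0}]'

```text
time: 6.8
position: [535.5, 92.5, 71.3]
tcp_rot: [3.134, -0.007, -1.946]
contact_force: [0.0, -0.3, 0.5]
opening: -0.1
```

```bash
python3 - <<'E'
from station import bot
s=bot.state();print(s["position"],s["contact_force"],s["moment"])
E
```

```text
[535.45527946  92.48412013  71.3128897 ] [ 0.00781206 -0.2805998   0.46176988] [ 0.01251798 -0.01351656 -0.04256362]
```

arm_command --deltas '[{"x":0,"y":0,"z":-0.005,"ax":0,"ay":0,"az":0},{"x":0,"y":0,"z":-0.005,"ax":0,"ay":0,"az":0}]'

```text
time: 7.0
position: [535.5, 92.5, 71.0]
tcp_rot: [3.134, -0.007, -1.945]
contact_force: [-1.2, 0.1, 1.5]
opening: 0.4
```

arm_command --deltas '[{"x":0,"y":0,"z":-0.004,"ax":0,"ay":0,"az":0},{"x":0,"y":0,"z":-0.004,"ax":0,"ay":0,"az":0}]'

```text
time: 7.2
position: [535.6, 92.5, 70.9]
tcp_rot: [3.135, -0.007, -1.945]
contact_force: [-1.3, 0.4, 4.0]
opening: 0.4
```

Key_2 is stiff: 4 N with almost no give, at 71 mm, so it is latched. On to key_3.

arm_command --deltas '[{"x":0,"y":0,"z":0.1,"ax":0,"ay":0,"az":0},{"x":0,"y":0,"z":0.17,"ax":0,"ay":0,"az":0},{"x":-0.08,"y":-0.215,"z":0.17,"ax":0,"ay":0,"az":0},{"x":-0.16,"y":-0.43,"z":0.17,"ax":0,"ay":0,"az":0},{"x":-0.16,"y":-0.43,"z":0.17,"ax":0,"ay":0,"az":0}]'

```text
time: 7.7
position: [517.9, 47.3, 88.1]
tcp_rot: [3.134, -0.007, -1.947]
contact_force: [0.4, -0.4, 0.4]
opening: 0.0
```

arm_command --deltas '[{"x":0,"y":0,"z":-0.05,"ax":0,"ay":0,"az":0},{"x":0,"y":0,"z":-0.07,"ax":0,"ay":0,"az":0},{"x":0,"y":0,"z":-0.07,"ax":0,"ay":0,"az":0}]'

```text
time: 8.0
position: [517.8, 47.4, 80.7]
tcp_rot: [3.133, -0.007, -1.947]
contact_force: [0.8, 0.1, 0.0]
opening: 0.3
```

arm_command --deltas '[{"x":0,"y":0,"z":-0.03,"ax":0,"ay":0,"az":0},{"x":0,"y":0,"z":-0.03,"ax":0,"ay":0,"az":0}]'

```text
time: 8.2
position: [517.7, 47.6, 77.1]
tcp_rot: [3.133, -0.008, -1.947]
contact_force: [0.3, -0.1, 0.5]
opening: -0.1
```

arm_command --deltas '[{"x":0,"y":0,"z":-0.015,"ax":0,"ay":0,"az":0},{"x":0,"y":0,"z":-0.015,"ax":0,"ay":0,"az":0}]'

```text
time: 8.4
position: [517.9, 47.8, 75.6]
tcp_rot: [3.133, -0.008, -1.946]
contact_force: [0.7, -0.4, 3.2]
opening: 0.0
```

arm_command --deltas '[{"x":0,"y":0,"z":-0.008,"ax":0,"ay":0,"az":0},{"x":0,"y":0,"z":-0.008,"ax":0,"ay":0,"az":0}]'

```text
time: 8.6
position: [517.9, 47.8, 74.8]
tcp_rot: [3.133, -0.008, -1.946]
contact_force: [-0.4, 0.1, 2.9]
opening: -0.1
```

arm_command --deltas '[{"x":0,"y":0,"z":0.08,"ax":0,"ay":0,"az":0},{"x":0,"y":0,"z":0.12,"ax":0,"ay":0,"az":0},{"x":-0.08,"y":-0.21,"z":0.12,"ax":0,"ay":0,"az":0},{"x":-0.16,"y":-0.42,"z":0.12,"ax":0,"ay":0,"az":0},{"x":-0.16,"y":-0.42,"z":0.12,"ax":0,"ay":0,"az":0}]'

```text
time: 9.1
position: [500.7, 4.3, 87.1]
tcp_rot: [3.132, -0.008, -1.948]
contact_force: [0.3, 0.3, -0.7]
opening: -0.1
```

Key_3 gave softly at 2.9 N, so it is up. Now key_4.

arm_command --deltas '[{"x":0,"y":0,"z":-0.05,"ax":0,"ay":0,"az":0},{"x":0,"y":-0.005,"z":-0.06,"ax":0,"ay":0,"az":0},{"x":0,"y":-0.005,"z":-0.06,"ax":0,"ay":0,"az":0}]'

```text
time: 9.4
position: [500.8, 4.1, 80.9]
tcp_rot: [3.132, -0.008, -1.948]
contact_force: [-0.3, 0.3, 0.8]
opening: -0.1
```

arm_command --deltas '[{"x":0,"y":0,"z":-0.03,"ax":0,"ay":0,"az":0},{"x":0,"y":0,"z":-0.03,"ax":0,"ay":0,"az":0}]'

```text
time: 9.6
position: [500.6, 4.3, 77.4]
tcp_rot: [3.132, -0.009, -1.947]
contact_force: [0.3, 0.2, -0.1]
opening: -0.1
```

arm_command --deltas '[{"x":0,"y":0,"z":-0.012,"ax":0,"ay":0,"az":0},{"x":0,"y":0,"z":-0.012,"ax":0,"ay":0,"az":0}]'

```text
time: 9.8
position: [500.8, 4.5, 76.1]
tcp_rot: [3.132, -0.009, -1.947]
contact_force: [-0.8, 0.8, 2.4]
opening: -0.2
```

arm_command --deltas '[{"x":0,"y":0,"z":-0.01,"ax":0,"ay":0,"az":0},{"x":0,"y":0,"z":-0.01,"ax":0,"ay":0,"az":0}]'

```text
time: 10.0
position: [500.8, 4.5, 75.2]
tcp_rot: [3.132, -0.009, -1.947]
contact_force: [-0.3, -0.0, 2.0]
opening: 0.2
```

arm_command --deltas '[{"x":0,"y":0,"z":-0.007,"ax":0,"ay":0,"az":0},{"x":0,"y":0,"z":-0.007,"ax":0,"ay":0,"az":0}]'

```text
time: 10.2
position: [500.8, 4.5, 74.5]
tcp_rot: [3.132, -0.009, -1.947]
contact_force: [-0.8, -0.7, 2.9]
opening: 0.2
```

arm_command --deltas '[{"x":0,"y":0,"z":0.1,"ax":0,"ay":0,"az":0},{"x":0,"y":0,"z":0.15,"ax":0,"ay":0,"az":0},{"x":0.11,"y":0.3,"z":0.15,"ax":0,"ay":0,"az":0},{"x":0.22,"y":0.59,"z":0.15,"ax":0,"ay":0,"az":0},{"x":0.33,"y":0.86,"z":0.15,"ax":0,"ay":0,"az":0}]'

```text
time: 10.7
position: [534.4, 91.6, 90.4]
tcp_rot: [3.132, -0.008, -1.947]
contact_force: [0.9, 0.0, 0.3]
opening: 0.2
```

Key_4 is an up key too (2.9 N, soft). Back over key_2 to press it home.

arm_command --deltas '[{"x":0.01,"y":0.005,"z":-0.08,"ax":0,"ay":0,"az":0},{"x":0.01,"y":0.005,"z":-0.15,"ax":0,"ay":0,"az":0},{"x":0.01,"y":0.005,"z":-0.15,"ax":0,"ay":0,"az":0}]'

```text
time: 11.0
position: [534.2, 91.3, 74.2]
tcp_rot: [3.131, -0.01, -1.948]
contact_force: [0.8, -0.5, 0.3]
opening: 0.1
```

arm_command --deltas '[{"x":0,"y":0,"z":-0.03,"ax":0,"ay":0,"az":0},{"x":0,"y":0,"z":-0.04,"ax":0,"ay":0,"az":0},{"x":0,"y":0,"z":-0.05,"ax":0,"ay":0,"az":0},{"x":0,"y":0,"z":-0.06,"ax":0,"ay":0,"az":0},{"x":0,"y":0,"z":-0.06,"ax":0,"ay":0,"az":0}]'

```text
time: 11.5
position: [534.0, 90.5, 68.8]
tcp_rot: [3.131, -0.01, -1.948]
contact_force: [-1.8, -1.2, 6.1]
opening: 0.2
```

arm_command --deltas '[{"x":0,"y":0,"z":-0.014,"ax":0,"ay":0,"az":0},{"x":0,"y":0,"z":-0.018,"ax":0,"ay":0,"az":0},{"x":0,"y":0,"z":-0.018,"ax":0,"ay":0,"az":0}]'

```text
time: 11.8
position: [534.1, 90.4, 67.7]
tcp_rot: [3.131, -0.009, -1.948]
contact_force: [-3.6, 0.5, 6.8]
opening: -0.0
```

arm_command --deltas '[{"x":0,"y":0,"z":-0.015,"ax":0,"ay":0,"az":0},{"x":0,"y":0,"z":-0.02,"ax":0,"ay":0,"az":0},{"x":0,"y":0,"z":-0.02,"ax":0,"ay":0,"az":0},{"x":0,"y":0,"z":-0.02,"ax":0,"ay":0,"az":0},{"x":0,"y":0,"z":-0.02,"ax":0,"ay":0,"az":0}]'

```text
time: 12.3
position: [534.2, 90.4, 67.5]
tcp_rot: [3.132, -0.008, -1.948]
contact_force: [-7.2, 0.9, 17.0]
opening: -0.1
```

Firmly on the stop (17 N, 67.5 mm, held for over 0.3 s). Let go and look.

arm_command --deltas '[{"x":0,"y":0,"z":0.08,"ax":0,"ay":0,"az":0},{"x":0,"y":0,"z":0.2,"ax":0,"ay":0,"az":0},{"x":0,"y":0,"z":0.5,"ax":0,"ay":0,"az":0},{"x":0,"y":0,"z":0.8,"ax":0,"ay":0,"az":0},{"x":0,"y":0,"z":1,"ax":0,"ay":0,"az":0}]'

```text
time: 12.8
position: [534.7, 90.2, 170.1]
tcp_rot: [3.134, -0.007, -1.948]
contact_force: [-0.1, 0.2, -0.1]
opening: -0.1
```

arm_command --deltas '[{"x":0.05,"y":0.3,"z":0.2,"ax":0,"ay":0,"az":0},{"x":0.1,"y":0.5,"z":0.4,"ax":0,"ay":0,"az":0},{"x":0.15,"y":0.7,"z":0.6,"ax":0,"ay":0,"az":0},{"x":0.15,"y":0.7,"z":0.6,"ax":0,"ay":0,"az":0}]'

```text
time: 13.2
position: [551.5, 162.3, 233.4]
tcp_rot: [3.137, -0.003, -1.947]
contact_force: [1.2, -0.6, 0.3]
opening: 0.2
```

```bash
python3 - <<'E'
from station import bot, optics, finder
import cv2,numpy as np
s=bot.state();print(s["time"],s["position"],s["contact_force"])
for n in("wrist","scene"):
  c=optics.get_calibration(n)
  p,d=optics.read_camera(n);cv2.imwrite(f"pics/{n}2.png",p[:,:,::-1])
  for r in finder.regions_of("key_1",n):
    m=r["pixels"]&(d>0);yy,xx=np.where(m);z=d[yy,xx]
    if len(xx)==0: continue
    W=c["R"].T@(np.linalg.inv(c["camera_matrix"])@np.vstack([xx,yy,np.ones(len(xx))])*z-c["t"][:,None])
    print(n,round(r["conf"],2),len(xx),xx.mean().round(),yy.mean().round(),np.median(W,1).round(1))
E
```

```text
13.2 [551.49493972 162.34518853 233.44063696] [ 1.19720839 -0.59069705  0.30211531]
wrist 0.82 1644 305.0 17.0 [503.8  10.1  76.8]
wrist 0.79 1475 308.0 193.0 [553.1 137.1  76.8]
wrist 0.73 1639 307.0 137.0 [536.1  93.1  76.9]
wrist 0.72 1936 306.0 76.0 [518.9  49.   76.8]
wrist 0.18 3817 265.0 289.0 [641.5 221.3  35.6]
scene 0.7 1825 325.0 364.0 [831.2  47.6  12.7]
scene 0.69 195 388.0 250.0 [555.1 138.   76.6]
scene 0.62 201 337.0 222.0 [502.5   4.1  76.3]
scene 0.58 193 371.0 240.0 [537.1  93.5  76.5]
scene 0.56 196 354.0 231.0 [518.8  48.6  76.8]
```

View pics/wrist2.png

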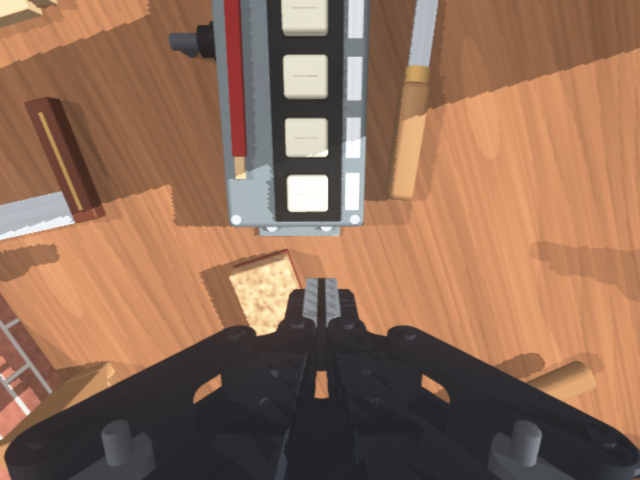

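View pics/scene2.png

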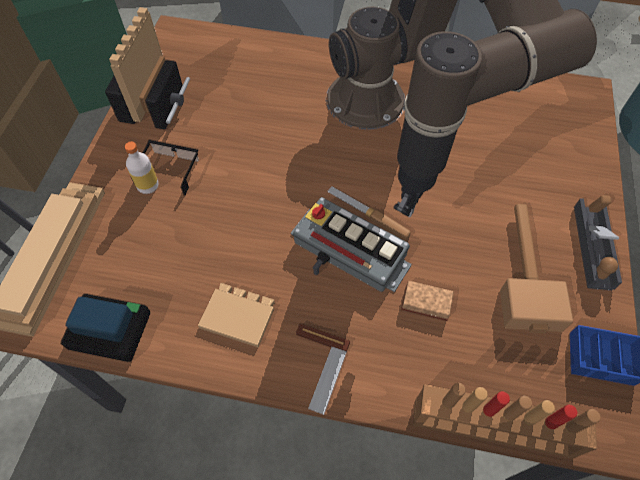

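The wrist picture shows four keys level at rows 17, 76, 137 and 193, all at about 76.8 mm. The scene picture shows nothing else moved, and the arm stands clear above.

```bash
python3 -c "
from station import bot
print(bot.hand_in(), bot.state()['time'])"
```

```text
the job is handed in; nothing more can be done
the job is handed in; nothing more can be done
```

The latched key was key_2, the second from the left. It now stands level with the others, and I have handed the job in at about 13.5 s of robot time.

- **Tapping:** I tapped the keys from left to right. Keys 1, 3 and 4 gave softly at about 3 N near 75 mm. Key_2 stood at 71 mm and took 4 N with almost no give.
- **Pressing:** I pressed key_2 to its stop, which read 17 N at 67.5 mm, held it there for more than 0.3 s and let go.
- **Last checks:** The wrist camera puts all four key tops at 76.8–76.9 mm and the scene camera at 76.3–76.8 mm. The loose things look unmoved in the scene picture, judged by eye rather than measured. The gripper was 233 mm above the bench and touching nothing.
- **Disagreements:** In the last scene picture the finder reported one false key, on the try square at about (831, 48), which I ignored. No check failed.

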